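# Fit spacer collars from the drawer onto the sample changer's carousel

### The job

Pull open the drawer of the low drawer unit, take out the metal spacer collars that are in it (two or three) and slide each one over a shaft of the sample changer's carousel, one to a shaft and right down onto the disc. Only the shaft at the front opening can be reached, so turn the knob to click the carousel on to the next shaft after each collar, also after the last one, so that every collar ends up under the clear guard. Finish with the carousel resting in a click position and the drawer pushed fully shut, and leave the other things on the bench alone.

Things in the scene. Friction and masses are not known exactly. Their poses are not given: they have to be found in the camera images.
- drawer_unit: Fixed low white drawer unit, 220 deep (x) x 250 wide (y) x 85 mm high, origin at the centre of its underside; its own -x points out of its front, the way the drawer slides. A tip box and a petri dish stand on the rear half of its top. The drawer's 12 mm thick grey front panel (top 79 mm up) lies 111 to 123 mm ahead of the origin when shut.
- drawer (a joint): Drawer slide in m: 0 shut, 0.15 fully out; resists with about 2 N, stays where it is left, may start a centimetre open. Its tray floor is 14 mm up, with sides and a cross wall 6 mm high, that wall 115 mm behind the unit's front; the collars stand ahead of it, clear of the unit once the drawer is out by 0.14.
- drawer_handle (a point): Middle of the drawer's handle: a level steel bar 10 mm thick and 90 mm long along the unit's y, 54 mm up, with 45 mm free between bar and front panel; it moves with the drawer.
- changer: Fixed sample changer, base 230 x 230 x 30 mm, origin under the carousel's axis, open side to its own -x. Disc: radius 98, top 44 mm up; five stations at 72 degrees on a 70 mm radius, three with upright shafts, two blank. A clear guard (roof 98 to 102 mm up, side and rear walls) covers all from 28 mm ahead of the axis backwards; only the front station is open from above.
- loading_place (a point): The front station, fixed to the changer: where the centre of a collar seated at the front opening would be, 70 mm ahead of the axis and 62 mm up.
- carousel (a joint): Carousel angle in rad, growing anticlockwise seen from above, range -0.12 to 3.89. Sprung click positions at 0, 1.257, 2.513, 3.770: let go, it pulls itself to the nearest (at most about 0.15 N m). Starts near 0. At the front opening stands shaft_a at 0, shaft_b at 1.257, shaft_c at 2.513, a blank station at 3.770.
- index_knob (a point): On the carousel's axis, at gripping height on the round fluted black knob above the guard roof (44 mm across, from 122 to 162 mm above the bench; this point is 144 mm up). The knob turns the carousel directly.
- shaft_a (a point): A carousel shaft, 20 mm thick, standing 46 mm above the disc, its top 10 mm a cone narrowing to 10 mm. The point is on the shaft's axis 18 mm above the disc, where the centre of a seated collar lies; the shaft's top is 28 mm above the point. At the front opening when the carousel reads 0.
- shaft_b (a point): A carousel shaft, 20 mm thick, standing 46 mm above the disc, its top 10 mm a cone narrowing to 10 mm. The point is on the shaft's axis 18 mm above the disc, where the centre of a seated collar lies; the shaft's top is 28 mm above the point. 72 degrees clockwise of shaft_a seen from above.
- shaft_c (a point): A carousel shaft, 20 mm thick, standing 46 mm above the disc, its top 10 mm a cone narrowing to 10 mm. The point is on the shaft's axis 18 mm above the disc, where the centre of a seated collar lies; the shaft's top is 28 mm above the point. 72 degrees clockwise of shaft_b seen from above.
- collar_1_c (a point): Centre of a loose aluminium spacer collar: a plain ring 42 mm outside, 24 mm bore, 36 mm high, 90 g, standing upright in the drawer at the start; its own z is the bore's axis. All collars are alike and either end may be up. One of the three may be absent.
- collar_2_c (a point): Centre of a loose aluminium spacer collar: a plain ring 42 mm outside, 24 mm bore, 36 mm high, 90 g, standing upright in the drawer at the start; its own z is the bore's axis. All collars are alike and either end may be up. One of the three may be absent.
- collar_3_c (a point): Centre of a loose aluminium spacer collar: a plain ring 42 mm outside, 24 mm bore, 36 mm high, 90 g, standing upright in the drawer at the start; its own z is the bore's axis. All collars are alike and either end may be up. One of the three may be absent.
- collar_1: The same collar; origin at the centre of its end face.
- collar_2: The same collar; origin at the centre of its end face.
- collar_3: The same collar; origin at the centre of its end face.
- brown_bottle: Bystander: amber bottle with black cap, 56 mm across, 125 mm high, origin at the centre of its underside.
- pen: Bystander: marker pen lying down, 132 mm long, 12 mm thick, origin under its middle.
- blue_cap_bottle: Bystander: small bottle with a blue cap, 48 mm across, 102 mm high, origin at the centre of its underside.

How it is judged:
By the outcome, as a careful person would: the job done as asked, in the order asked, and still so for the second after the job is handed in, with the robot touching nothing.
Of collar_1, collar_2, collar_3 only 2 to 3 are there at a start; the rules pass over those that are not, and their reading is None.
At some moment in a run one of collar_1, collar_2, collar_3 may be knocked a few centimetres aside while the robot is not near it.
Once in a run the grip may slacken for a moment while it holds something.
It also fails if it takes over 210 s, if anything falls off the work surface, if the arm or the gripper's body presses on something with over 40 N, if the wrist force passes 120 N, or if a joint passes its speed limit or range.

### The arm

A 6-joint arm with a two-finger parallel gripper is mounted at the origin on a cart in front of the work surface, level with it; the furniture and walls round the work are solid. World frame = base frame: x ahead of the robot, y to its left, z up, the work surface at z = 0. Lengths are in m, angles in rad, forces in N, time in s.
With the tool pointing down it reaches from about 0.15 to 0.775 m from the base axis. Payload 6.1 kg.
Tool frame: the origin (TCP) lies midway between the tips of the shut fingers; the grasp point (between the pads) lies 19 mm behind it; z points along the fingers, y is the line along which they close (so a half turn about z gives the same grasp; the last joint's range is limited). The gripper opens to 85 mm and grips with 20 to 120 N. Pads are 22 mm wide; open, the fingers measure 114 mm over their backs; the gripper's body (76 mm by 85 mm) begins 54 mm behind the grasp point. The pads swing forward as they close: fully open they stand 13 mm farther back than shut.
Start: joints at [1.234, 0.126, -0.04, 1.405, 0, 1.571], TCP at [0.173, 0.495, 0.231] pointing down, gripper open.
Joint ranges: [-2.72, 2.72], [-0.95, 1.95], [-1.27, 1.35], [-1.78, 2.02], [-1.46, 1.47], [-3.14, 3.14]. Speed limits (rad/s): [2.39, 2.39, 3.01, 3.14, 3.14, 3.14].

### API

Orientations are given as a rotation vector (axis times angle).
In Python, from station import ctrl gives the robot as it stands.
- The arm moves only by the tool arm_command, never from a script. Its argument "steps" is one flat list of numbers, 7 for each row, row after row: the turn, a rotation vector about the tool's x, y, z in units of 6 degrees (1.0 is 6 degrees), then the shift along the tool's x, y, z in units of 25 mm (1.0 is 25 mm), then the opening, from 0 (shut) to 1 (fully open). In form: [rx, ry, rz, tx, ty, tz, jaw, rx, ry, rz, tx, ty, tz, jaw, ...]. A call has 1 to 12 rows; each row shifts and turns the commanded pose from where the row before left it, along the tool's axes as they then stand; what a row does not reach is not made up. A row lasts 1/8 s, in which the tool goes at most 62.5 mm and 10.7 degrees, less where a joint would pass 70% of its speed; a pose out of reach is approached as far as the arm can. A call is refused whole if a number of a shift passes 1 or a number of a turn 1, either way. A call with a gripper value outside its range is refused whole. The fingers move at their own pace and stop on an object; "newtons" is the grip in N (left out, the last holds). Time passes only in rows, so rows that do not move let the fingers close. It gives the time, the measured TCP pose, the force, the opening and the grip force at its end, in the units of the state.
- ctrl.get_obs(): the state, without advancing time (a new reading comes with each control period).
- ctrl.get_image(name): name is "scene" or "top" or "wrist"; returns a dict with "img" (384x512x3 uint8, red, green, blue), "range_z" (384x512 float32, m along the optical axis (not along the pixel's ray), 0 where there is no reading), "fx", "fy", "cx", "cy" (pixels), "extrinsics" (4x4, takes a point from camera to world coordinates). Camera axes: x right, y down, z forward; pixel columns grow to the right and rows downward; lengths in m; the calibration is good to about 2 mm. A picture is of the moment at which its call begins.
- ctrl.sign_off(): hands the job in; it is judged then, once.
The state is a dict: "clock": time; "q": joint angles; "qvel": joint speeds; "joint_torque": joint torques, N m; "ee_pos": TCP position; "ee_rot": TCP orientation; "ft_force": force on the tool from outside, world axes, zero at the start; "moment": the same for the moment, N m; "finger_gap": opening from 0.0 (shut) to 1.0 (fully open); "grip_force": force on a finger pad.
Only numpy, scipy, OpenCV 4.12 (cv2) and the standard library are available. Lean on these libraries where they do the work, as an engineer would, in place of code of your own. Each camera call takes 0.05 s, during which the arm holds its last target. There are 200 camera calls.

## Working session

There is one attempt and no reset: what is moved stays moved. The work goes in short steps, Python scripts to look and compute and a tool call to move; the robot and the scene stay as the last step left them, time stands still between calls to the robot, and variables do not carry over. Pictures are saved under pics/ and viewed, at most 14 in all, crops included, and the job is handed in when it is done.

Besides the shell and the picture viewer there is one more tool, called after "Call:" by a JSON object that holds its "method" and its "body". arm_command: Moves the arm, as the interface text tells. Its arguments: {"type":"object","properties":{"steps":{"type":"array","items":{"type":"number"}},"newtons":{"type":"number"}},"required":["steps"]}

```bash
mkdir -p pics; ls; cat > h.py <<'E'
import numpy as np, cv2
from station import ctrl
from scipy.spatial.transform import Rotation as R
def shot(n,name):
    d=ctrl.get_image(n); cv2.imwrite(f'pics/{name}.png',d['img'][:,:,::-1]); np.savez(f'pics/{name}.npz',**d); return d
def cloud(d):
    z=d['range_z']; v,u=np.mgrid[0:384,0:512]
    P=np.stack([(u-d['cx'])/d['fx']*z,(v-d['cy'])/d['fy']*z,z],-1)
    E=d['extrinsics']; return P@E[:3,:3].T+E[:3,3]
def ray(d,u,v,h):
    E=d['extrinsics']; r=E[:3,:3]@np.array([(u-d['cx'])/d['fx'],(v-d['cy'])/d['fy'],1]); o=E[:3,3]
    return o+r*(h-o[2])/r[2]
E
python3 - <<'E'
from h import *
o=ctrl.get_obs(); print({k:np.round(v,3) for k,v in o.items()}); print(R.from_rotvec(o['ee_rot']).as_matrix().round(3))
a=shot('scene','s0'); b=shot('top','t0')
cv2.imwrite('pics/t0b.png',cv2.resize(b['img'][:,:,::-1],(768,576)))
for d in(a,b): print(d['fx'],d['cx'],d['cy'],d['extrinsics'].round(3))
E
```

```text
pics
{'clock': np.float64(0.0), 'q': array([ 1.234,  0.126, -0.041,  1.405,  0.   ,  1.571]), 'qvel': array([ 0.001,  0.001,  0.   , -0.   , -0.001, -0.001]), 'joint_torque': array([-0.0000e+00, -4.3591e+01,  3.5293e+01,  1.7000e-02, -0.0000e+00,
        0.0000e+00]), 'ee_pos': array([0.173, 0.495, 0.231]), 'ee_rot': array([-5.270e-01, -3.097e+00,  2.000e-03]), 'ft_force': array([-0.471,  0.367,  0.054]), 'moment': array([-0.005,  0.003,  0.029]), 'grip_force': np.float64(0.0), 'finger_gap': np.float64(1.0)}
[[-0.944  0.33  -0.001]
 [ 0.33   0.944 -0.001]
 [ 0.    -0.002 -1.   ]]
483.51494837444426 254.29191967048493 192.8216041411047 [[-0.979 -0.17   0.11   0.385]
 [-0.202  0.855 -0.478  0.657]
 [-0.013 -0.49  -0.872  1.345]
 [ 0.     0.     0.     1.   ]]
465.23686854474346 255.75564248008706 193.51223308476222 [[-0.002 -0.981  0.194  0.292]
 [-1.     0.003  0.008 -0.037]
 [-0.008 -0.194 -0.981  1.405]
 [ 0.     0.     0.     1.   ]]
```

View pics/t0b.png

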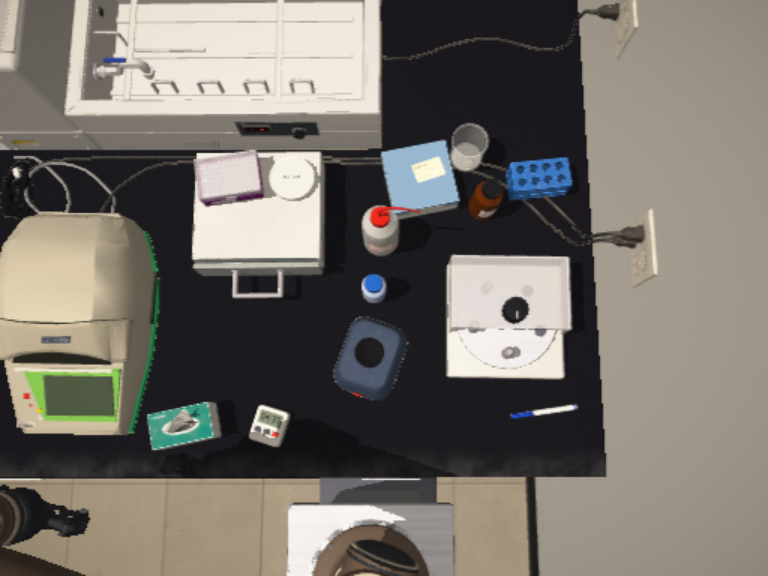

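View pics/s0.png

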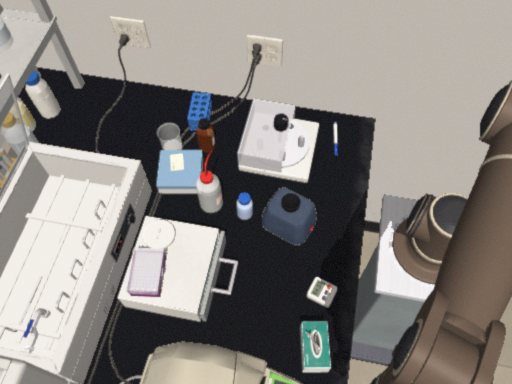

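The top view (768 wide) shows the drawer unit at about (258,212) with its handle at (258,285). The changer is at (508,317) with the knob at (515,310) and the front shaft at (510,352). The blue-cap bottle is at (374,288), the brown bottle at (487,198) and the pen at (543,411).

```bash
python3 - <<'E'
from h import *
for n in ('t0','s0'):
    d=dict(np.load(f'pics/{n}.npz')); P=cloud(d); im=d['img'].astype(int)
    x,y,z=P[...,0],P[...,1],P[...,2]
    # drawer unit top
    m=(abs(z-0.085)<0.006)&(im.min(-1)>120)&(x>.3)&(x<.75)&(y>0)&(y<.5)
    m=cv2.morphologyEx(m.astype(np.uint8),cv2.MORPH_OPEN,np.ones((3,3)))
    c=max(cv2.findContours(m,0,1)[0],key=cv2.contourArea)[:,0]
    q=P[c[:,1],c[:,0],:2].astype(np.float32); print(n,'unit top',cv2.minAreaRect(q), q.min(0),q.max(0))
    # front edge points
    hm=(abs(z-0.057)<0.008)&(x>.3)&(x<.5)&(y>0)&(y<.35)&(im.min(-1)>60)
    h=P[hm]; print('handle',h.min(0),h.max(0),np.median(h,0),len(h))
    pm=(abs(z-0.079)<0.003)&(x>.3)&(x<.5)&(y>.02)&(y<.35); h=P[pm]; print('panel',h.min(0),h.max(0),len(h))
    # changer: base
    m=(abs(z-0.03)<0.004)&(im.min(-1)>120)&(x>.2)&(x<.7)&(y<-.1)
    h=P[m][:,:2].astype(np.float32); print('base',cv2.minAreaRect(h),h.min(0),h.max(0))
    m=(abs(z-0.1)<0.004)&(x>.2)&(x<.7)&(y<-.1)&(y>-.5); h=P[m][:,:2].astype(np.float32)
    if len(h): print('roof',cv2.minAreaRect(h),h.min(0),h.max(0))
    m=(abs(z-0.162)<0.006)&(im.max(-1)<70)&(x>.2)&(x<.7)&(y<-.15)&(y>-.45); h=P[m]; print('knob',h.mean(0),h.min(0),h.max(0),len(h))
    m=(z>0.055)&(z<.095)&(x>.2)&(x<.42)&(y<-.15)&(y>-.45); h=P[m]; print('shaft',np.median(h,0),h.min(0),h.max(0),len(h))
E
```

```text
t0 unit top ((0.6833854913711548, 0.22563132643699646), (0.13153381645679474, 0.24846261739730835), 1.0236457586288452) [0.6171889  0.10069539] [0.7498182  0.34997907]
handle [0.30240268 0.03678046 0.04910514] [0.49389948 0.34937368 0.06497343] [0.31921945 0.31801058 0.06127383] 125
panel [0.30230653 0.0236865  0.07666557] [0.49989875 0.34936401 0.08154724] 21
base ((0.44928425550460815, -0.3158802390098572), (0.3302599787712097, 0.4979764521121979), 89.99996185302734) [ 0.20029595 -0.4810103 ] [ 0.6982724  -0.15075019]
roof ((0.45080041885375977, -0.3178727626800537), (0.49308502674102783, 0.3262130618095398), 0.22095853090286255) [ 0.20488264 -0.481145  ] [ 0.69796544 -0.15428454]
knob [ 0.50714758 -0.26817947  0.16156747] [ 0.48345245 -0.4030267   0.15610614] [ 0.63878035 -0.24441054  0.16730368] 187
  return _methods._mean(a, axis=axis, dtype=dtype,
  ret = um.true_divide(
Traceback (most recent call last):
ValueError: zero-size array to reduction operation minimum which has no identity
```

```bash
python3 - <<'E'
import cv2,numpy as np
im=cv2.imread('pics/t0.png')
a=cv2.resize(im[95:205,125:221],None,fx=4,fy=4,interpolation=2); b=cv2.resize(im[160:270,290:390],None,fx=4,fy=4,interpolation=2)
o=np.hstack([a,b]); cv2.imwrite('pics/c1.png',o); print(o.shape)
E
```

```text
(440, 784, 3)
```

View pics/c1.png

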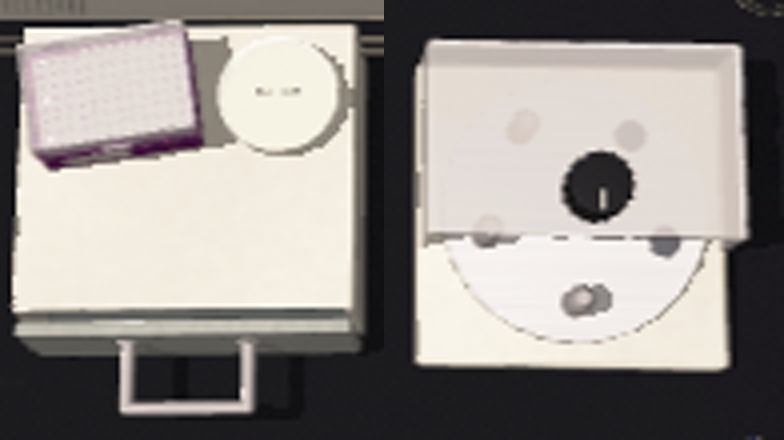

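```bash
python3 - <<'E'
from h import *
d=dict(np.load('pics/t0.npz'))
L=lambda x,y,h:ray(d,125+x/4-.375,95+y/4-.375,h).round(4)
Rr=lambda x,y,h:ray(d,290+(x-384)/4-.375,160+y/4-.375,h).round(4)
for n,x,y in(('FL',13,310),('FR',357,312),('RL',25,27),('RR',362,25)): print(n,L(x,y,.085))
print('panel top front',L(15,335,.079),L(360,337,.079)); print('handle',L(121,408,.054),L(254,408,.054))
print('base',Rr(416,366,.03),Rr(728,369,.03),'shaft base side right?',Rr(578,300,.09))
im=d['img'].astype(int); 
m=np.zeros((384,512),np.uint8); m[190:225,328:352]=(im.max(-1)<75)[190:225,328:352]
c=max(cv2.findContours(m,0,1)[0],key=cv2.contourArea); (u,v),r=cv2.minEnclosingCircle(c); print('knob',u,v,r,ray(d,u,v,.162),ray(d,u,v,.144))
s=dict(np.load('pics/s0.npz')); im=s['img'].astype(int)
m=np.zeros((384,512),np.uint8); m[105:140,265:300]=(im.max(-1)<75)[105:140,265:300]
c=max(cv2.findContours(m,0,1)[0],key=cv2.contourArea); (u,v),r=cv2.minEnclosingCircle(c); print('knob s',u,v,r,ray(s,u,v,.15))
E
```

```text
FL [0.6181 0.3471 0.085 ]
FR [0.6157 0.0953 0.085 ]
RL [0.8376 0.3494 0.085 ]
RR [0.838 0.095 0.085]
panel top front [0.6007 0.3464 0.079 ] [0.5983 0.0934 0.079 ]
handle [0.5508 0.2721 0.054 ] [0.5505 0.1735 0.054 ]
base [ 0.391  -0.1493  0.03  ] [ 0.3883 -0.3779  0.03  ] shaft base side right? [ 0.4329 -0.2597  0.09  ]
knob 342.9565124511719 206.2608642578125 8.791426658630371 [ 0.50199745 -0.26333423  0.162     ] [ 0.50503305 -0.26660964  0.144     ]
knob s 280.0 122.0 8.24631118774414 [ 0.50901844 -0.259199    0.15      ]
```

Call:
{"method": "arm_command", "body": {"steps": [0,0,-0.8,0,0,0,0,0,0,-0.8,0,0,0,0,0,0,-0.8,0,0,0,0,0,0,-0.8,0,0,0,0,0,0,0,0,-1,0,0,0,0,0,0,-1,0,0,0,0,0,0,-1,0,0,0,0,0,0,-1,0,0,0,0,0,0,-1,0,0,0,0,0,0,-1,0,0,0,0,0,0,-1,0,0,0,0,0,0,-1,0,0], "newtons": 40}}

```text
clock: 1.6
ee_pos: [0.1729, 0.2945, 0.231]
ee_rot: [-0.002, -3.141, 0.001]
ft_force: [-0.2, 0.0, 0.4]
finger_gap: 0.003
grip_force: 0.0
```

Call:
{"method": "arm_command", "body": {"steps": [0,0,0,-1,-0.95,0,0,0,0,0,-1,-0.95,0,0,0,0,0,-1,-0.95,0,0,0,0,0,-1,0,0,0,0,0,0,-1,0,0,0,0,0,0,-1,0,0,0,0,0,0,-1,0,0,0,0,0,0,-1,0,0,0,0,0,0,-1,0,0,0,0,0,0,-1,0,0,0,0,0,0,-1,0,0,0,0,0,0,-1,0,0,0]}}

```text
clock: 3.1
ee_pos: [0.4736, 0.2236, 0.2308]
ee_rot: [-0.003, -3.141, 0.001]
ft_force: [-0.5, -0.1, 0.2]
finger_gap: 0.005
grip_force: 0.0
```

```bash
python3 - <<'E'
from h import *
d=shot('wrist','w1'); print(d['fx'],d['cx'],d['cy'],d['extrinsics'].round(3))
E
```

```text
304.59772747205886 257.78018414844166 187.43282663156023 [[ 0.     0.954  0.299  0.397]
 [ 1.    -0.     0.     0.223]
 [ 0.     0.299 -0.954  0.373]
 [ 0.     0.     0.     1.   ]]
```

View pics/w1.png

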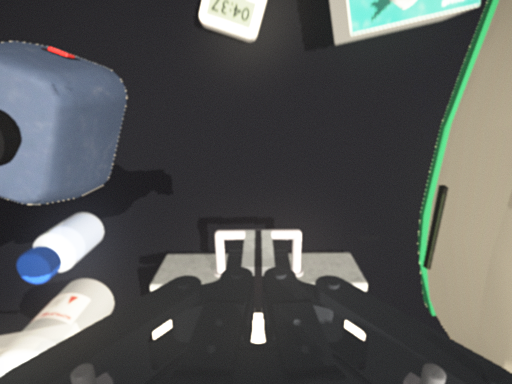

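The wrist view shows the handle bar at row 234, columns 216 to 301. That puts it at x≈0.553, y≈0.224, which agrees with the top view.

Call:
{"method": "arm_command", "body": {"steps": [0,0,0,-0.85,0,0,0,0,0,0,-0.85,0,0,0,0,0,0,-0.85,0,0,0,0,0,0,-0.85,0,0,0,0,0,0,-0.85,0,0,0,0,0,0,0,0,1,0,0,0,0,0,0,1,0,0,0,0,0,0,1,0,0,0,0,0,0,1,0,0,0,0,0,0,1,0,0,0,0,0,0,1,0,0,0,0,0,0,0.5,0]}}

```text
clock: 4.65
ee_pos: [0.578, 0.2232, 0.067]
ee_rot: [-0.003, -3.139, 0.002]
ft_force: [-0.3, 0.4, -0.7]
finger_gap: 0.001
grip_force: 0.0
```

Call:
{"method": "arm_command", "body": {"steps": [0,0,0,0,0,0.5,0,0,0,0,0,0,0.9,0,0,0,0,0,0,0,0]}}

```text
clock: 5.03
ee_pos: [0.5782, 0.2232, 0.0325]
ee_rot: [-0.003, -3.139, 0.002]
ft_force: [0.8, -0.7, -0.3]
finger_gap: 0.004
grip_force: 0.0
```

Call:
{"method": "arm_command", "body": {"steps": [0,0,0,0.4,0,0,0,0,0,0,0.6,0,0,0,0,0,0,0.6,0,0,0,0,0,0,0.6,0,0,0,0,0,0,0.6,0,0,0,0,0,0,0.6,0,0,0,0,0,0,0.6,0,0,0,0,0,0,0.6,0,0,0,0,0,0,0.6,0,0,0,0,0,0,0.6,0,0,0,0,0,0,0.3,0,0,0,0,0,0,0,0,0,0]}}

```text
clock: 6.52
ee_pos: [0.4258, 0.2239, 0.0336]
ee_rot: [-0.002, -3.141, -0.0]
ft_force: [-0.2, 0.2, 0.3]
finger_gap: -0.002
grip_force: 0.0
```

```bash
python3 - <<'E'
from h import *
b=shot('top','t1'); print(ctrl.get_obs()['ft_force'])
cv2.imwrite('pics/t1b.png',cv2.resize(b['img'][95:225,120:240,::-1],None,fx=4.5,fy=4.5,interpolation=2))
E
```

```text
[-0.15996682  0.41509272  0.26764029]
```

View pics/t1b.png

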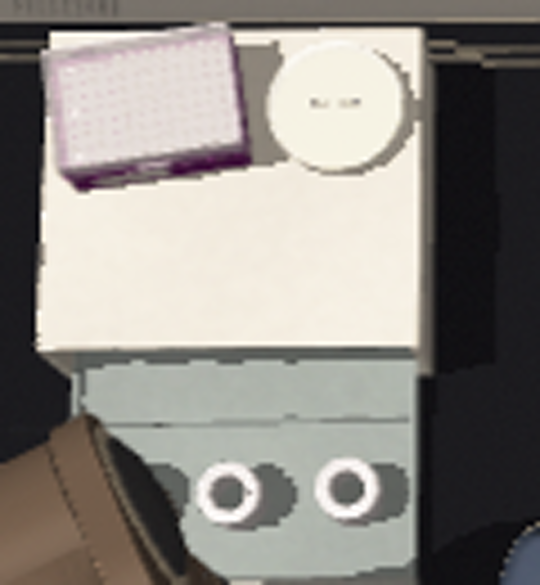

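The drawer is out. Two collars show at crop (228,492) and (346,489), and a shadow at (165,480) suggests a third behind the arm. I'll back off and look with the wrist camera.

Call:
{"method": "arm_command", "body": {"steps": [0,0,0,0,0,-1,0,0,0,0,0,0,-1,0,0,0,0,0,0,-1,0,0,0,0,0,0,-1,0,0,0,0,0.5,0,-1,0.6,0,0,0,1,0,-1,0.7,0,0,0,1,0,-1,0.7,0,0,0,1,0,-1,0.7,0,0,0,0.5,0,-0.8,0.7,0,0,0,0,0,0,0.7]}}

```text
clock: 7.82
ee_pos: [0.3272, 0.2246, 0.2552]
ee_rot: [0.002, 3.139, 0.003]
ft_force: [1.2, 1.2, -1.4]
finger_gap: 0.697
grip_force: 0.0
```

```bash
python3 - <<'E'
from h import *
b=shot('wrist','w2'); shot('top','t2'); print(ctrl.get_obs()['ee_pos'],ctrl.get_obs()['finger_gap'])
E
```

```text
[0.32720881 0.2241352  0.25319153] 0.6985936777910889
```

View pics/w2.png

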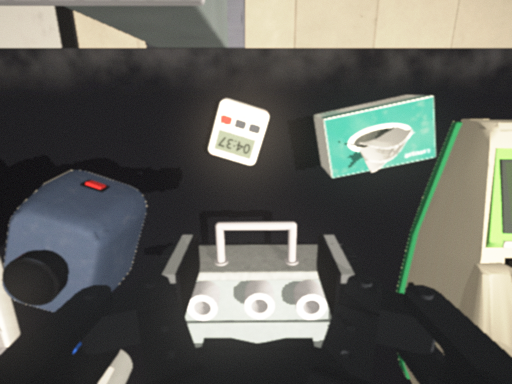

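Three collars stand in a row at (203,306), (260,306) and (312,305).

```bash
cat >> h.py <<'E'
def rings(d,reg,h,thr=170,amin=15):
    im=d['img']; g=im.min(-1); u0,u1,v0,v1=reg; m=np.zeros((384,512),np.uint8); m[v0:v1,u0:u1]=(g>thr)[v0:v1,u0:u1]
    out=[]
    for c in cv2.findContours(m,0,1)[0]:
        if cv2.contourArea(c)<amin: continue
        x,y,w,hh=cv2.boundingRect(c); (u,v),r=cv2.minEnclosingCircle(c)
        out.append((round(u,1),round(v,1),w,hh,ray(d,u,v,h).round(4)))
    return out
E
python3 - <<'E'
from h import *
w=dict(np.load('pics/w2.npz')); t=dict(np.load('pics/t2.npz'))
for r in rings(w,(180,335,285,325),.05): print('w',r)
for r in rings(t,(140,215,190,222),.05): print('t',r)
print(w['img'][290:322:3,260].min(-1), t['img'][195:215,197].min(-1))
E
```

```text
w (258.0, 323.0, 141, 3, array([0.5584, 0.2255, 0.05  ]))
w (256.5, 313.0, 144, 36, array([0.5416, 0.2235, 0.05  ]))
t (175.5, 205.5, 72, 32, array([0.5246, 0.2108, 0.05  ]))
[196 248 255 236 165 161 162 162 255 255 162] [173 186 236 241 167 108 103  94  92  94  93  93 167 241 246 130 120 172
 171 170]
```

```bash
python3 - <<'E'
from h import *
w=dict(np.load('pics/w2.npz')); t=dict(np.load('pics/t2.npz'))
for r in rings(w,(180,335,285,325),.05,215): print('w',r)
for r in rings(t,(140,215,190,222),.05,205): print('t',r)
E
```

```text
w (258.0, 323.5, 139, 2, array([0.5592, 0.2255, 0.05  ]))
w (256.5, 312.0, 142, 36, array([0.5399, 0.2234, 0.05  ]))
t (170.0, 204.0, 13, 13, array([0.5292, 0.2272, 0.05  ]))
t (196.3, 202.9, 14, 13, array([0.5323, 0.1492, 0.05  ]))
t (145.7, 203.3, 13, 14, array([0.5314, 0.2993, 0.05  ]))
```

```bash
python3 - <<'E'
from h import *
t=dict(np.load('pics/t2.npz')); P=cloud(t)
def reg(n,u0,u1,v0,v1):
    q=P[v0:v1,u0:u1].reshape(-1,3); q=q[(t['range_z'][v0:v1,u0:u1]>0).ravel()]; print(n,np.percentile(q[:,2],[50,98]).round(3), q[q[:,2]>.04].min(0).round(3),q[q[:,2]>.04].max(0).round(3))
reg('navy',220,275,208,270); reg('wash',238,270,135,172); reg('bluecap',238,262,180,203); reg('tissue',96,150,266,302)
print(ctrl.get_obs()['ee_pos'],R.from_rotvec(ctrl.get_obs()['ee_rot']).as_matrix().round(3))
E
```

```text
navy [0.081 0.139] [ 0.347 -0.068  0.04 ] [0.507 0.071 0.147]
wash [0.071 0.21 ] [ 0.641 -0.067  0.041] [0.742 0.016 0.218]
bluecap [0.004 0.105] [ 0.543 -0.028  0.044] [0.587 0.017 0.107]
tissue [0.729 0.743] [0.27  0.13  0.385] [0.332 0.207 0.747]
[0.32720881 0.2241352  0.25319153] [[-1.     0.002 -0.   ]
 [ 0.002  1.    -0.   ]
 [ 0.    -0.    -1.   ]]
```

Call:
{"method": "arm_command", "body": {"steps": [0,0,0,-1,-0.375,0.5,0.68,0,0,0,-1,-0.375,0.5,0.68,0,0,0,-1,-0.375,0.5,0.68,0,0,0,-1,-0.375,0.5,0.68,0,0,0,-1,-0.375,0.5,0.68,0,0,0,-1,-0.375,0.5,0.68,0,0,0,-1,-0.375,0.5,0.68,0,0,0,-1,-0.375,0.5,0.68,0,0,0,-0.16,0,1,0.68,0,0,0,0,0,1,0.68,0,0,0,0,0,0,0.68], "newtons": 40}}

```text
clock: 9.3
ee_pos: [0.529, 0.1476, 0.1002]
ee_rot: [-0.004, -3.135, 0.003]
ft_force: [-0.3, 0.9, 1.9]
finger_gap: 0.679
grip_force: 0.0
```

```bash
python3 - <<'E'
from h import *
t=shot('top','t3'); o=ctrl.get_obs(); print(o['ee_pos'],o['finger_gap'],o['ft_force'])
for r in rings(t,(140,215,190,222),.05,205): print('t',r)
E
```

```text
[0.52986353 0.14798943 0.10199502] 0.6795022457805793 [-0.65063738 -0.20306709  0.55274437]
t (143.0, 205.0, 6, 11, array([0.5264, 0.3072, 0.05  ]))
```

Call:
{"method": "arm_command", "body": {"steps": [0,0,0,0,0,0.8,0.68,0,0,0,-0.05,0.05,0.8,0.68,0,0,0,0,0,0.8,0.68,0,0,0,0,0,0.8,0.68,0,0,0,0,0,0.08,0.68,0,0,0,0,0,0,0,0,0,0,0,0,0,0,0,0,0,0,0,0,0,0,0,0,0,0,0,0], "newtons": 40}}

```text
clock: 10.48
ee_pos: [0.5328, 0.1501, 0.023]
ee_rot: [0.003, 3.139, 0.001]
ft_force: [-0.5, 0.6, 5.3]
finger_gap: 0.484
grip_force: 41.0
```

Call:
{"method": "arm_command", "body": {"steps": [0,0,0,0,0,-0.5,0,0,0,0,0,0,-1,0,0,0,0,0,0,-1,0,0,0,0,0,0,-1,0,0,0,0,0,0,-1,0,0,0,0,0,0,-1,0,0,0,0,0,0,-1,0,0,0,0,0.5,-0.5,-1,0,0,0,0,0.5,-1,-0.7,0,0,0,0,0.5,-1,0,0,0,0,0,0.5,-1,0,0,0,0,0,0.5,-1,0,0]}}

```text
clock: 11.98
ee_pos: [0.4684, 0.0367, 0.2273]
ee_rot: [0.002, 3.142, 0.0]
ft_force: [0.4, 1.3, -0.6]
finger_gap: 0.486
grip_force: 30.4
```

Call:
{"method": "arm_command", "body": {"steps": [0,0,0,0.5,-1,0,0,0,0,0,0.5,-1,0,0,0,0,0,0.5,-1,0,0,0,0,0,0.5,-1,0,0,0,0,0,0.5,-1,0,0,0,0,0,0.5,-1,0,0,0,0,0,0.5,-1,0,0,0,0,0,0.5,-1,0,0,0,0,0,0.5,-1,0,0,0,0,0,0.5,-1,0,0,0,0,0,0.5,-1,0,0,0,0,0,0,-0.9,0,0]}}

```text
clock: 13.48
ee_pos: [0.3302, -0.2603, 0.2275]
ee_rot: [0.004, 3.141, -0.0]
ft_force: [0.1, 0.2, -0.2]
finger_gap: 0.48
grip_force: 40.5
```

```bash
python3 - <<'E'
from h import *
t=shot('wrist','w4'); o=ctrl.get_obs(); print(o['ee_pos'],o['finger_gap'],o['ft_force'],o['q']); shot('top','t4')
E
```

```text
[ 0.3307685  -0.26240518  0.22716317] 0.487322130875211 [ 0.37539976 -1.14508556 -0.67755067] [-6.69751988e-01 -6.89946562e-02 -2.49806983e-01  1.38897592e+00
 -1.28926017e-03 -6.66198852e-01]
```

View pics/w4.png

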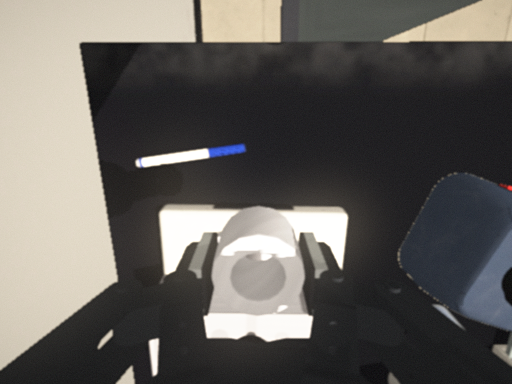

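The collar is held upright and centred under the gripper, with its bore at (258,275). The changer's base front corners are at (161,206) and (348,207). The shaft itself is hidden.

```bash
python3 - <<'E'
from h import *
w=dict(np.load('pics/w4.npz')); print(ray(w,161,206,.03),ray(w,348,207.5,.03), w['extrinsics'].round(3))
t=dict(np.load('pics/t0.npz')); g=t['img'].mean(-1).astype(int)
print(g[228:243,326:350])
E
```

```text
[ 0.38354248 -0.37561994  0.03      ] [ 0.38577517 -0.15266653  0.03      ] [[ 0.001  0.954  0.3    0.254]
 [ 1.    -0.001  0.    -0.26 ]
 [ 0.001  0.3   -0.954  0.37 ]
 [ 0.     0.     0.     1.   ]]
[[240 240 240 240 240 240 240 239 239 239 239 239 238 238 238 237 237 237
  237 237 237 236 237 236]
 [242 241 241 240 240 240 240 240 240 240 240 240 240 240 240 240 240 239
  239 239 238 238 238 238]
 [241 241 240 240 240 240 241 240 240 240 240 240 240 239 239 238 239 239
  238 238 238 238 238 238]
 [241 241 241 240 240 240 240 239 239 239 239 202 177 147 129 225 178 141
  141 225 237 237 237 237]
 [241 241 241 240 240 240 240 240 240 240 208 148 134 156 136 100 131 142
  142 143 228 239 239 239]
 [242 241 241 241 241 241 240 240 222 159 139 152 176 197 201 161 121 132
  139 139 140 225 237 238]
 [240 240 240 240 239 240 240 240 191 142 148 163 190 201 201 181 124 130
  137 138 136 222 235 235]
 [242 242 242 242 241 241 241 241 177 137 149 162 183 198 199 151 110 131
  140 139 139 225 237 237]
 [238 238 239 239 239 239 240 240 177 137 142 150 155 151 132 106 121 139
  142 141 142 229 241 241]
 [241 241 241 240 240 240 240 240 211 153 134 133 133 128 112 112 134 140
  140 140 226 238 237 237]
 [241 241 241 241 240 240 240 240 240 189 132 119 114 118 136 142 142 227
  240 240 240 240 240 239]
 [240 240 240 240 240 240 240 240 240 240 222 184 204 234 239 239 239 239
  239 239 239 238 238 238]
 [242 243 242 242 242 242 242 241 241 241 240 240 240 240 240 240 239 238
  239 238 238 237 237 237]
 [239 239 239 239 239 239 239 239 239 239 239 239 239 239 238 239 238 239
  239 239 240 240 239 238]
 [234 238 239 239 239 239 239 239 239 239 239 239 239 239 239 239 239 239
  237 237 237 237 237 237]]
```

Call:
{"method": "arm_command", "body": {"steps": [0,0,0,-0.8,-0.02,0,0,0,0,0,-0.8,-0.02,0,0,0,0,0,-0.8,-0.02,0,0,0,0,0,-0.8,-0.02,0.5,0,0,0,0,-0.8,0,0.8,0,0,0,0,-0.1,0,0.8,0,0,0,0,0,0,0.8,0,0,0,0,0,0,0.8,0,0,0,0,0,0,0.8,0,0,0,0,0,0,0.3,0,0,0,0,0,0,0,0]}}

```text
clock: 14.95
ee_pos: [0.4338, -0.2615, 0.1061]
ee_rot: [-0.002, -3.14, -0.001]
ft_force: [-0.2, 0.6, -0.4]
finger_gap: 0.481
grip_force: 40.6
```

```bash
python3 - <<'E'
from h import *
w=shot('wrist','w5'); o=ctrl.get_obs(); print(o['ee_pos'],o['finger_gap'],o['ft_force']); s=shot('scene','s5')
a=cv2.resize(s['img'][90:180,230:330,::-1],None,fx=4,fy=4,interpolation=2)
cv2.imwrite('pics/c5.png',np.hstack([a,cv2.resize(w['img'][150:330,160:360,::-1],(400,360))]))
E
```

```text
[ 0.43406928 -0.26184984  0.10680685] 0.48305104117983944 [-0.13099517 -0.56135851 -0.09808025]
```

View pics/c5.png

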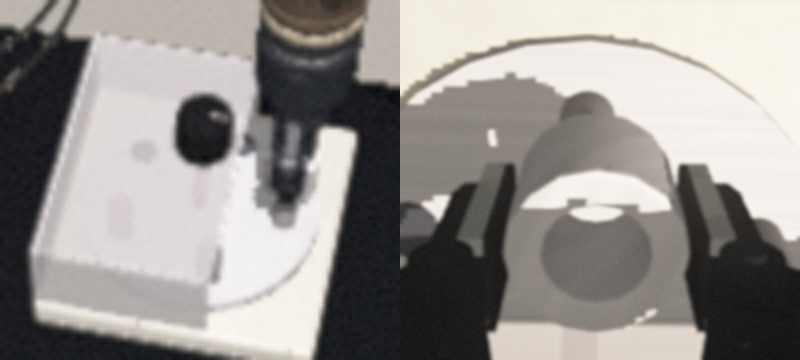

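```bash
python3 - <<'E'
from h import *
w=dict(np.load('pics/w5.npz')); print(w['extrinsics'].round(4)); g=w['img'].mean(-1).astype(int); print(g[190:212:1,236:276:2])
for u,v in((253.5,196),(241,203),(267,203)): print(ray(w,u,v,.044))
# disc front edge
col=w['img'][150:190,258].mean(-1).astype(int); print(col)
E
```

```text
[[-3.000e-04  9.543e-01  2.987e-01  3.575e-01]
 [ 1.000e+00 -2.000e-04  1.600e-03 -2.618e-01]
 [ 1.600e-03  2.987e-01 -9.543e-01  2.482e-01]
 [ 0.000e+00  0.000e+00  0.000e+00  1.000e+00]]
[[238 240 239 238 238 239 239 239 240 239 240 239 239 240 240 240 240 240
  241 241]
 [238 238 238 238 237 238 239 239 239 239 240 240 239 239 240 239 240 241
  240 240]
 [229 236 237 238 237 238 238 239 238 239 240 239 238 238 239 240 239 240
  240 240]
 [192 234 236 237 237 237 237 239 239 239 239 238 238 238 238 238 239 239
  240 238]
 [157 233 238 238 238 239 239 237 233 233 235 238 239 238 238 239 238 240
  238 239]
 [148 220 233 238 239 240 233 211 188 183 205 227 239 239 238 240 238 238
  238 239]
 [143 185 212 240 240 229 192 141 126 124 145 179 225 239 240 239 239 240
  238 240]
 [138 161 184 228 226 178 122  99  96 103 110 126 178 229 241 240 239 239
  240 238]
 [141 146 156 175 164 120  96  96  98 106 110 115 136 192 238 241 239 239
  240 239]
 [138 140 138 134 107  89  93  99 103 108 109 116 120 154 225 240 240 239
  240 241]
 [137 138 141 118  94  93  98 103 102 106 112 121 122 132 194
[... 537 characters left out ...]
43 142 110  91  94  99 102 111 115 117 122 127 129 134 142 148 219 234
  238 239]
 [143 139 103  94 101 110 112 118 122 123 124 127 133 133 135 143 181 196
  222 237]
 [141 136 104 103 112 117 118 118 119 124 125 129 129 135 138 138 148 159
  179 217]
 [136 131 106 109 114 115 116 121 123 123 123 131 130 135 135 139 143 146
  150 177]
 [133 126 114 112 115 118 116 120 120 126 125 131 130 134 141 140 142 148
  148 151]]
[ 0.42780705 -0.26453733  0.044     ]
[ 0.43308707 -0.2734811   0.044     ]
[ 0.43309313 -0.25491994  0.044     ]
[237 239 238 239 238 239 239 239 238 238 238 238 239 238 239 241 234 195
 143 134 170 225 239 239 239 237 235 235 235 236 237 236 237 239 240 237
 238 236 239 238]
```

The shaft's foot shows at about (253,200) in the wrist image, giving a shaft at roughly (0.436, -0.264). I'll make a small correction, then lower.

Call:
{"method": "arm_command", "body": {"steps": [0,0,0,-0.08,-0.1,0,0,0,0,0,0,0,0.3,0,0,0,0,0,0,0.3,0,0,0,0,0,0,0.3,0,0,0,0,0,0,0.3,0,0,0,0,0,0,0,0]}}

```text
clock: 15.8
ee_pos: [0.4351, -0.2641, 0.0759]
ee_rot: [-0.003, -3.14, -0.001]
ft_force: [-0.1, -0.0, -0.1]
finger_gap: 0.487
grip_force: 40.6
```

Call:
{"method": "arm_command", "body": {"steps": [0,0,0,0,0,0.3,0,0,0,0,0,0,0.3,0,0,0,0,0,0,0.3,0,0,0,0,0,0,0.1,0,0,0,0,0,0,0,0]}}

```text
clock: 16.42
ee_pos: [0.4357, -0.2648, 0.0529]
ee_rot: [0.003, 3.141, -0.002]
ft_force: [-3.4, 0.7, 10.0]
finger_gap: 0.481
grip_force: 41.6
```

Call:
{"method": "arm_command", "body": {"steps": [0,0,0,0,0,0,0.75,0,0,0,0,0,0,0.75,0,0,0,0,0,0,0.75,0,0,0,0,0,-0.4,0.75,0,0,0,0,0,-0.9,0.75,0,0,0,0,0,-0.9,0.75,0,0,0,0,0,-0.9,0.75,0,0,0,0,0,-0.9,0.75,0,0,0,0,0,-0.9,0.75,0,0,0,0,0,-0.9,0.75,0,0,0,0,0,0,0.75]}}

```text
clock: 17.8
ee_pos: [0.4366, -0.265, 0.1989]
ee_rot: [0.003, 3.138, -0.003]
ft_force: [0.8, -0.3, -0.2]
finger_gap: 0.753
grip_force: 0.0
```

```bash
python3 - <<'E'
from h import *
w=shot('wrist','w6'); o=ctrl.get_obs(); print(o['ee_pos'],o['finger_gap'],o['ft_force']); t=shot('top','t6')
a=cv2.resize(t['img'][170:270,290:390,::-1],None,fx=3.6,fy=3.6,interpolation=2)
cv2.imwrite('pics/c6.png',np.hstack([a,cv2.resize(w['img'][150:330,160:360,::-1],(400,360))]))
E
```

```text
[ 0.43613328 -0.26470244  0.19749683] 0.7519921889361485 [-0.62478194  0.31257375 -0.60056035]
```

View pics/c6.png

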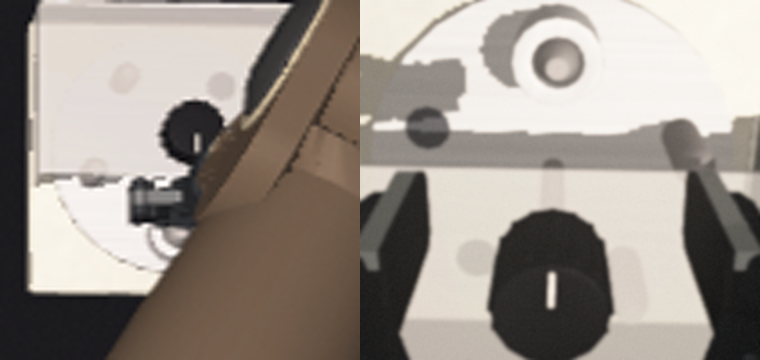

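The first collar is seated on the front shaft at wrist crop (558,60). The knob's mark is at (551,290), with the knob centre at about (0.503, -0.265). Next I'll turn the knob.

Call:
{"method": "arm_command", "body": {"steps": [0,0,0,-0.9,0,0,0.75,0,0,0,-0.9,0,0,0.75,0,0,0,-0.9,0,0,0.75,0,0,0,0,0,0.9,0.75,0,0,0,0,0,1,0.75,0,0,0,0,0,1,0.75,0,0,0,0,0,0,0,0,0,0,0,0,0,0,0,0,0,0,0,0,0,0,0,0,0,0,0,0], "newtons": 50}}

```text
clock: 19.15
ee_pos: [0.5011, -0.2673, 0.1218]
ee_rot: [-0.007, -3.135, 0.007]
ft_force: [-1.2, -14.8, -17.0]
finger_gap: 0.502
grip_force: 54.6
```

Call:
{"method": "arm_command", "body": {"steps": [0,0,-1,0,0,0,0,0,0,-1,0,0,0,0,0,0,-1,0,0,0,0,0,0,-1,0,0,0,0,0,0,-1,0,0,0,0,0,0,-1,0,0,0,0,0,0,-1,0,0,0,0,0,0,-1,0,0,0,0,0,0,-1,0,0,0,0,0,0,-1,0,0,0,0,0,0,-1,0,0,0,0,0,0,-1,0,0,0,0]}}

```text
clock: 20.65
ee_pos: [0.5048, -0.2725, 0.1219]
ee_rot: [1.838, -2.537, 0.018]
ft_force: [13.7, -33.8, -29.9]
finger_gap: 0.504
grip_force: 54.9
```

Call:
{"method": "arm_command", "body": {"steps": [0,0,0,0,0,0,0.75,0,0,0,0,0,0,0.75,0,0,0,0,0,0,0.75]}}

```text
clock: 21.02
ee_pos: [0.5032, -0.2642, 0.1248]
ee_rot: [-1.845, 2.543, -0.0]
ft_force: [-0.2, -0.2, -0.4]
finger_gap: 0.75
grip_force: 0.0
```

```bash
python3 - <<'E'
from h import *
w=shot('wrist','w7'); o=ctrl.get_obs(); print(o['ee_pos'],o['finger_gap'],o['ft_force'],o['q']); t=shot('top','t7')
a=cv2.resize(t['img'][170:270,290:390,::-1],None,fx=3.84,fy=3.84,interpolation=2)
cv2.imwrite('pics/c7.png',np.hstack([a,cv2.resize(w['img'][:,60:452,::-1],(392,384))]))
E
```

```text
[ 0.50322392 -0.26421992  0.12480028] 0.7519822712232562 [-0.61577217 -0.03941555  0.31383698] [-4.83563926e-01  2.26635088e-01 -1.52032751e-01  1.19174391e+00
  1.42924150e-04 -1.73883758e+00]
```

View pics/c7.png

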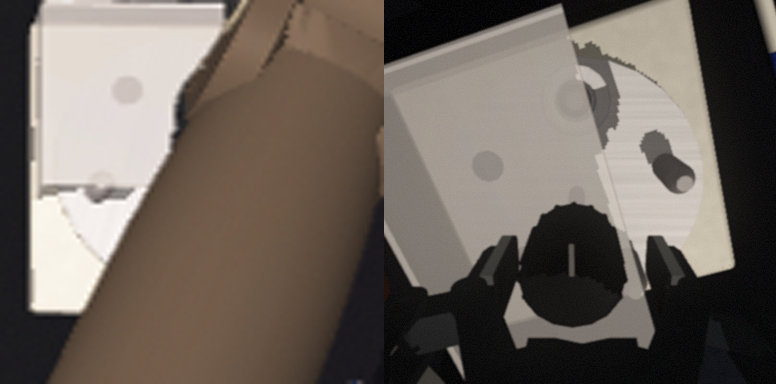

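The collar has moved under the guard (right crop, 578,100), the next empty shaft is at the front (685,183), and all forces are clear. Going back for the second collar.

Call:
{"method": "arm_command", "body": {"steps": [0,0,0,0,0,-1,0.75,0,0,0,0,0,-1,0.75,0,0,0,0,0,-1,0.75,0,0,1,0,0,-1,0.7,0,0,1,0,0,0,0.7,0,0,1,0,0,0,0.7,0,0,1,0,0,0,0.7,0,0,1,0,0,0,0.7,0,0,1,0,0,0,0.7,0,0,1,0,0,0,0.7,0,0,1,0,0,0,0.7,0,0,1,0,0,0,0.7]}}

```text
clock: 22.62
ee_pos: [0.5032, -0.2642, 0.2246]
ee_rot: [-0.484, 3.104, -0.0]
ft_force: [-0.1, -0.1, -0.5]
finger_gap: 0.701
grip_force: 0.0
```

Call:
{"method": "arm_command", "body": {"steps": [0,0,1,0,0,0,0.7,0,0,1,0,0,0,0.7,0,0,1,0,0,0,0.7,0,0,0,0.5,1,0,0.7,0,0,0,0.5,1,0,0.7,0,0,0,0.5,1,0,0.7,0,0,0,0.5,1,0,0.7,0,0,0,0.5,1,0,0.7,0,0,0,0.5,1,0,0.7,0,0,0,0.5,1,0,0.7,0,0,0,0.5,1,0,0.7,0,0,0,0.5,1,0,0.7]}}

```text
clock: 24.12
ee_pos: [0.3904, -0.0384, 0.2247]
ee_rot: [0.002, 3.141, 0.0]
ft_force: [0.5, 0.0, 0.2]
finger_gap: 0.699
grip_force: 0.0
```

Call:
{"method": "arm_command", "body": {"steps": [0,0,0,0,1,0,0.7,0,0,0,0,1,0,0.7,0,0,0,0,1,0,0.7,0,0,0,0,1,0,0.7,0,0,0,0,1,0,0.7,0,0,0,0,1,0,0.7,0,0,0,0,1,0,0.7,0,0,0,0,1,0,0.7,0,0,0,0,1,0,0.7,0,0,0,0,1,0,0.7,0,0,0,0,0.6,0,0.7,0,0,0,0,0,0,0.7]}}

```text
clock: 25.62
ee_pos: [0.3913, 0.2261, 0.2243]
ee_rot: [-0.0, -3.142, 0.0]
ft_force: [0.2, -0.2, -0.0]
finger_gap: 0.701
grip_force: 0.0
```

```bash
python3 - <<'E'
from h import *
w=shot('wrist','w8'); o=ctrl.get_obs(); print(o['ee_pos'],o['ee_rot'],o['finger_gap'])
cv2.imwrite('pics/c8.png',w['img'][180:384,130:400,::-1])
E
```

```text
[0.39133587 0.22557104 0.2243228 ] [-1.23554141e-03 -3.14152940e+00  6.78367194e-04] 0.6983356537075635
```

View pics/c8.png

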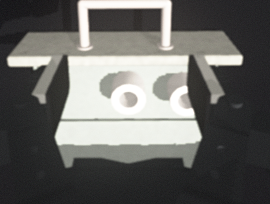

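Collar 2 is at wrist (258,278), which gives (0.528, 0.226). It hasn't moved.

Call:
{"method": "arm_command", "body": {"steps": [0,0,0,-0.92,0,0.5,0.68,0,0,0,-0.92,0,0.5,0.68,0,0,0,-0.92,0,0.5,0.68,0,0,0,-0.92,0,0.5,0.68,0,0,0,-0.92,0.03,0.5,0.68,0,0,0,-0.92,0,0.5,0.68,0,0,0,0,0,1,0.68,0,0,0,0,0,1,0.68,0,0,0,0,0,1,0.68,0,0,0,0,0,1,0.68,0,0,0,0,0,0.8,0.68,0,0,0,0,0,0.35,0.68]}}

```text
clock: 27.18
ee_pos: [0.5289, 0.2249, 0.0195]
ee_rot: [-0.004, -3.14, 0.002]
ft_force: [0.0, -0.2, -0.0]
finger_gap: 0.682
grip_force: 0.0
```

Call:
{"method": "arm_command", "body": {"steps": [0,0,0,0,0,0,0,0,0,0,0,0,0,0,0,0,0,0,0,0,0,0,0,0,0,0,0,0,0,0,0,0,0,-0.5,0,0,0,0,0,0,-1,0,0,0,0,0,0,-1,0,0,0,0,0,0,-1,0,0,0,0,0,0,-1,0,0,0,0,0,0,-1,0,0,0,0,0,0,-1,0,0,0,0,0.5,-0.5,-1,0], "newtons": 45}}

```text
clock: 28.68
ee_pos: [0.5173, 0.214, 0.2096]
ee_rot: [0.002, 3.141, 0.001]
ft_force: [-0.8, -0.1, -0.6]
finger_gap: 0.472
grip_force: 45.5
```

Call:
{"method": "arm_command", "body": {"steps": [0,0,0,0.6,-1,-0.7,0,0,0,0,0.6,-1,0,0,0,0,0,0.6,-1,0,0,0,0,0,0.6,-1,0,0,0,0,0,0.6,-1,0,0,0,0,0,0.2,-1,0,0,0,0,0,0,-1,0,0,0,0,0,0,-1,0,0,0,0,0,0,-1,0,0,0,0,0,0,-1,0,0,0,0,0,0,-1,0,0,0,0,0,0,-1,0,0]}}

```text
clock: 30.18
ee_pos: [0.4364, -0.087, 0.2266]
ee_rot: [0.003, 3.14, -0.0]
ft_force: [-0.8, 0.2, -0.0]
finger_gap: 0.473
grip_force: 45.5
```

Call:
{"method": "arm_command", "body": {"steps": [0,0,0,0,-1,0,0,0,0,0,0,-1,0,0,0,0,0,0,-1,0,0,0,0,0,0,-1,0,0,0,0,0,0,-1,0,0,0,0,0,0,-1,0.5,0,0,0,0,0,-1,0.8,0,0,0,0,0,-0.1,1,0,0,0,0,0,0,1,0,0,0,0,0,0,1,0,0,0,0,0,0,0.4,0,0,0,0,0,0,0,0]}}

```text
clock: 31.68
ee_pos: [0.4361, -0.2636, 0.1083]
ee_rot: [-0.002, -3.141, -0.0]
ft_force: [-0.2, 0.2, -0.2]
finger_gap: 0.47
grip_force: 45.5
```

```bash
cat >> h.py <<'E'
def shaft(d,r0=196):
    # dark blob of the shaft's foot on the robot side of the held collar, on a disc row
    o=ctrl.get_obs(); print(o['ee_pos'].round(4),o['ee_rot'].round(3),o['finger_gap'],o['ft_force'].round(1))
    g=d['img'].mean(-1).astype(int)
    for v in range(r0-4,r0+14,2): print(v,g[v,230:286:2])
E
python3 - <<'E'
from h import *
shaft(shot('wrist','w9'))
E
```

```text
[ 0.4365 -0.2638  0.1089] [ 3.000e-03  3.141e+00 -1.000e-03] 0.4712096363117857 [-0.4  0.7 -0.1]
192 [200 241 240 243 241 240 240 239 209 151 125 115 125 148 186 234 243 241
 238 240 239 237 240 241 242 243 241 241]
194 [167 230 227 221 203 187 178 143 102  94 101 101 111 117 122 147 217 240
 239 239 238 238 240 242 242 241 241 242]
196 [144 143 144 143 140 136 109  88  95  95 103 106 114 120 128 129 142 214
 239 238 238 239 240 242 242 242 241 241]
198 [145 142 144 142 142 125  93  93  94  94 104 108 114 124 130 133 131 165
 235 238 238 240 241 242 242 241 241 241]
200 [141 145 142 142 136 106  92  95  94  97 107 112 117 123 129 129 135 137
 214 238 238 240 242 242 242 241 240 241]
202 [140 145 142 142 131  98  87  95  93  97  98 110 120 125 131 136 137 139
 193 237 239 240 241 242 241 241 241 241]
204 [140 144 142 140 127  94  90  94  95  96  97 100 111 125 135 134 134 141
 186 238 239 240 242 242 241 241 240 240]
206 [141 139 139 141 125  91  93  91  92  94  96  95  97 107 128 134 140 136
 174 239 239 241 243 241 241 242 241 239]
208 [144 145 139 137 115  91  91  91  93  98  99 106 103 106 119 132 132 138
 168 237 241 243 243 241 241 241 240 239]
```

Call:
{"method": "arm_command", "body": {"steps": [0,0,0,0,-0.12,0,0,0,0,0,0,0,0.35,0,0,0,0,0,0,0.35,0,0,0,0,0,0,0.35,0,0,0,0,0,0,0.3,0,0,0,0,0,0,0,0]}}

```text
clock: 32.48
ee_pos: [0.4357, -0.2664, 0.0734]
ee_rot: [-0.003, -3.14, -0.001]
ft_force: [-0.7, -0.4, -1.8]
finger_gap: 0.474
grip_force: 45.5
```

Call:
{"method": "arm_command", "body": {"steps": [0,0,0,0,0,0.3,0,0,0,0,0,0,0.3,0,0,0,0,0,0,0.25,0,0,0,0,0,0,0.05,0,0,0,0,0,0,0,0]}}

```text
clock: 33.1
ee_pos: [0.4362, -0.2667, 0.0518]
ee_rot: [-0.003, -3.142, -0.0]
ft_force: [0.1, -0.1, -1.1]
finger_gap: 0.478
grip_force: 45.5
```

Call:
{"method": "arm_command", "body": {"steps": [0,0,0,0,0,0.07,0,0,0,0,0,0,0.05,0,0,0,0,0,0,0,0]}}

```text
clock: 33.48
ee_pos: [0.4366, -0.2671, 0.0505]
ee_rot: [0.002, 3.14, -0.002]
ft_force: [-3.3, 1.2, 11.4]
finger_gap: 0.47
grip_force: 46.7
```

Seated, with 11 N upward. Release, lift and look.

Call:
{"method": "arm_command", "body": {"steps": [0,0,0,0,0,0,0.75,0,0,0,0,0,0,0.75,0,0,0,0,0,0,0.75,0,0,0,0,0,-0.4,0.75,0,0,0,0,0,-0.9,0.75,0,0,0,0,0,-0.9,0.75,0,0,0,0,0,-0.9,0.75,0,0,0,0,0,-0.9,0.75,0,0,0,0,0,-0.9,0.75,0,0,0,0,0,-0.9,0.75,0,0,0,0,0,0,0.75]}}

```text
clock: 34.85
ee_pos: [0.4371, -0.2673, 0.1959]
ee_rot: [0.003, 3.138, -0.003]
ft_force: [-0.1, -0.5, -0.4]
finger_gap: 0.75
grip_force: 0.0
```

```bash
python3 - <<'E'
from h import *
w=shot('wrist','w10'); o=ctrl.get_obs(); print(o['ee_pos'],o['finger_gap'],o['ft_force']); t=shot('top','t10')
a=cv2.resize(t['img'][95:225,120:240,::-1],None,fx=2.77,fy=2.77,interpolation=2)[:360]
cv2.imwrite('pics/c10.png',np.hstack([a,cv2.resize(w['img'][150:330,160:360,::-1],(400,360))]))
for r in rings(t,(140,215,190,222),.05,205): print('t',r)
E
```

```text
[ 0.43661709 -0.26697044  0.19446961] 0.7501173937028551 [-0.88399228  0.05913442 -0.89977327]
t (145.7, 203.3, 13, 13, array([0.5314, 0.2993, 0.05  ]))
```

View pics/c10.png

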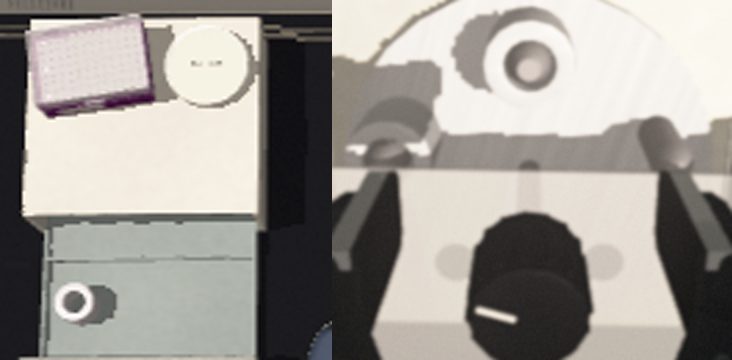

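The second collar is seated at the front (wrist crop 530,62), the first is under the guard on the left, and collar 3 is still in the drawer at (0.531, 0.299). Turning the knob.

Call:
{"method": "arm_command", "body": {"steps": [0,0,0,-0.92,0,0,0.75,0,0,0,-0.92,0.02,0,0.75,0,0,0,-0.92,0,0,0.75,0,0,0,0,0,0.9,0.75,0,0,0,0,0,1,0.75,0,0,0,0,0,0.9,0.75,0,0,0,0,0,0,0,0,0,0,0,0,0,0,0,0,0,0,0,0,0,0,0,0,0,0,0,0], "newtons": 50}}

```text
clock: 36.2
ee_pos: [0.5034, -0.2673, 0.1217]
ee_rot: [-0.005, -3.136, 0.002]
ft_force: [-0.8, -7.3, -14.2]
finger_gap: 0.501
grip_force: 54.5
```

Call:
{"method": "arm_command", "body": {"steps": [0,0,-1,0,0,0,0,0,0,-1,0,0,0,0,0,0,-1,0,0,0,0,0,0,-1,0,0,0,0,0,0,-1,0,0,0,0,0,0,-1,0,0,0,0,0,0,-1,0,0,0,0,0,0,-1,0,0,0,0,0,0,-1,0,0,0,0,0,0,-1,0,0,0,0,0,0,-1,0,0,0,0,0,0,-1,0,0,0,0]}}

```text
clock: 37.7
ee_pos: [0.5056, -0.2703, 0.1217]
ee_rot: [1.842, -2.538, 0.007]
ft_force: [8.0, -17.7, -21.5]
finger_gap: 0.505
grip_force: 54.1
```

Call:
{"method": "arm_command", "body": {"steps": [0,0,0,0,0,0,0.75,0,0,0,0,0,0,0.75,0,0,0,0,0,0,0.75,0,0,0,0,0,-1,0.75,0,0,0,0,0,-1,0.75,0,0,0,0,0,-1,0.75,0,0,1,0,0,-1,0.7,0,0,1,0,0,0,0.7,0,0,1,0,0,0,0.7,0,0,1,0,0,0,0.7,0,0,1,0,0,0,0.7,0,0,1,0,0,0,0.7]}}

```text
clock: 39.2
ee_pos: [0.5052, -0.266, 0.2243]
ee_rot: [-0.963, 2.99, -0.0]
ft_force: [0.6, -0.5, -0.1]
finger_gap: 0.7
grip_force: 0.0
```

Call:
{"method": "arm_command", "body": {"steps": [0,0,1,0,0,0,0.7,0,0,1,0,0,0,0.7,0,0,1,0,0,0,0.7,0,0,1,0,0,0,0.7,0,0,1,0,0,0,0.7,0,0,1,0,0,0,0.7,0,0,0,1,0,0,0.7,0,0,0,1,0,0,0.7,0,0,0,0.5,0,0,0.7,0,0,0,0,0,0,0.7]}}

```text
clock: 40.45
ee_pos: [0.4425, -0.2662, 0.2245]
ee_rot: [0.004, 3.14, -0.001]
ft_force: [0.3, 0.4, 0.4]
finger_gap: 0.698
grip_force: 0.0
```

```bash
python3 - <<'E'
from h import *
w=shot('wrist','w11'); o=ctrl.get_obs(); print(o['ee_pos'],o['ee_rot'],o['finger_gap'],o['ft_force'])
cv2.imwrite('pics/c11.png',w['img'][130:384,120:400,::-1])
t=shot('top','t11')
for r in rings(t,(140,215,190,222),.05,205): print('t',r)
E
```

```text
[ 0.44298883 -0.26628963  0.22426619] [ 3.03724010e-03  3.14044008e+00 -7.40485273e-04] 0.7016884874744642 [ 0.29594772 -0.54626519 -0.63759622]
t (145.7, 203.3, 13, 13, array([0.5314, 0.2993, 0.05  ]))
```

View pics/c11.png

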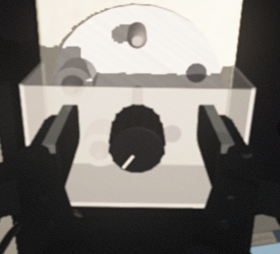

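Shaft_c is now at the front (crop 138,33), with two collars under the guard to the left. Before reaching for the third collar I'll check the clearance to the beige machine beside it.

```bash
python3 - <<'E'
from h import *
t=dict(np.load('pics/t11.npz')); P=cloud(t).reshape(-1,3); P=P[t['range_z'].ravel()>0]
for x0 in np.arange(.34,.62,.04):
    for z0,z1 in((.06,.1),(.1,.16),(.16,.3)):
        q=P[(P[:,0]>x0)&(P[:,0]<x0+.04)&(P[:,2]>z0)&(P[:,2]<z1)&(P[:,1]>.352)&(P[:,1]<.6)]
        if len(q)>3: print(x0.round(2),z0,q[:,1].min().round(3),len(q))
E
```

```text
0.34 0.06 0.45 202
0.34 0.1 0.453 673
0.38 0.06 0.441 102
0.38 0.1 0.442 864
0.42 0.06 0.437 98
0.42 0.1 0.436 342
0.42 0.16 0.443 795
0.46 0.06 0.435 92
0.46 0.1 0.434 106
0.46 0.16 0.435 1002
0.5 0.06 0.432 84
0.5 0.1 0.431 111
0.5 0.16 0.433 1032
0.54 0.06 0.431 81
0.54 0.1 0.432 92
0.54 0.16 0.434 993
0.58 0.06 0.435 78
0.58 0.1 0.434 88
0.58 0.16 0.438 934
```

Call:
{"method": "arm_command", "body": {"steps": [0,0,0,0,1,0,0.68,0,0,0,0,1,0,0.68,0,0,0,0,1,0,0.68,0,0,0,0,1,0,0.68,0,0,0,0,1,0,0.68,0,0,0,0,1,0,0.68,0,0,0,0,1,0,0.68,0,0,0,0,1,0,0.68,0,0,0,0,1,0,0.68,0,0,0,0,1,0,0.68,0,0,0,0,1,0,0.68,0,0,0,0,1,0,0.68]}}

```text
clock: 42.05
ee_pos: [0.4439, 0.0351, 0.2237]
ee_rot: [0.002, 3.141, 0.0]
ft_force: [0.3, 0.1, 0.1]
finger_gap: 0.682
grip_force: 0.0
```

Call:
{"method": "arm_command", "body": {"steps": [0,0,0,0,1,0,0.68,0,0,0,0,1,0,0.68,0,0,0,0,1,0,0.68,0,0,0,0,1,0,0.68,0,0,0,0,1,0,0.68,0,0,0,-0.5,1,0,0.68,0,0,0,-0.6,1,0,0.68,0,0,0,-0.6,1,0,0.68,0,0,0,-0.6,1,0.5,0.68,0,0,0,-0.6,1,0.5,0.68,0,0,0,-0.6,0.58,1,0.68,0,0,0,0,0,1,0.68]}}

```text
clock: 43.55
ee_pos: [0.5324, 0.3001, 0.1471]
ee_rot: [-0.0, -3.141, -0.0]
ft_force: [0.4, 0.8, -0.7]
finger_gap: 0.68
grip_force: 0.0
```

```bash
python3 - <<'E'
from h import *
w=shot('wrist','w12'); o=ctrl.get_obs(); print(o['ee_pos'],o['ee_rot'],o['finger_gap'],o['ft_force']); E=w['extrinsics']
# project the expected collar top centre and the measured ring
p=E[:3,:3].T@(np.array([.531,.2993,.05])-E[:3,3]); print(p[:2]/p[2]*w['fx']+[w['cx'],w['cy']])
m=(w['img'].min(-1)>225).astype(np.uint8)
for c in cv2.findContours(m,0,1)[0]:
    if cv2.contourArea(c)>60: print(cv2.boundingRect(c),cv2.contourArea(c))
E
```

```text
[0.53047891 0.29875544 0.14341412] [-9.50962708e-04 -3.13664677e+00  4.10201316e-03] 0.678778398256265 [-0.6477322  -0.57384513 -1.9628399 ]
[256.78673656 187.30418678]
(100, 344, 46, 40) 1120.0
(15, 307, 45, 34) 581.0
(188, 305, 129, 42) 4070.5
(231, 165, 49, 47) 1730.5
(79, 24, 17, 72) 235.5
(207, 16, 13, 79) 282.5
```

Call:
{"method": "arm_command", "body": {"steps": [0,0,0,0,0,1,0.68,0,0,0,0,0,1,0.68,0,0,0,0,0,1,0.68,0,0,0,0,0,1,0.68,0,0,0,0,0,0.7,0.68,0,0,0,0,0,0.25,0.68,0,0,0,0,0,0,0.68]}}

```text
clock: 44.48
ee_pos: [0.5313, 0.2983, 0.0252]
ee_rot: [-0.003, -3.142, 0.0]
ft_force: [-0.0, 0.3, 0.1]
finger_gap: 0.678
grip_force: 0.0
```

Call:
{"method": "arm_command", "body": {"steps": [0,0,0,0,0,0.2,0.68,0,0,0,0,0,0,0,0,0,0,0,0,0,0,0,0,0,0,0,0,0,0,0,0,0,0,0,0,0,0,0,0,0,-0.5,0,0,0,0,0,0,-1,0,0,0,0,0,0,-1,0,0,0,0,0,0,-1,0,0,0,0,0,0,-1,0,0,0,0,0,0,-1,0,0,0,0,0,0,-1,0], "newtons": 45}}

```text
clock: 45.98
ee_pos: [0.5309, 0.298, 0.1838]
ee_rot: [-0.003, -3.141, 0.0]
ft_force: [0.1, 0.6, -0.5]
finger_gap: 0.477
grip_force: 45.5
```

Call:
{"method": "arm_command", "body": {"steps": [0,0,0,0.5,-0.5,-1,0,0,0,0,0.6,-1,-0.7,0,0,0,0,0.6,-1,0,0,0,0,0,0.6,-1,0,0,0,0,0,0.6,-1,0,0,0,0,0,0.6,-1,0,0,0,0,0,0.24,-1,0,0,0,0,0,0,-1,0,0,0,0,0,0,-1,0,0,0,0,0,0,-1,0,0,0,0,0,0,-1,0,0,0,0,0,0,-1,0,0]}}

```text
clock: 47.48
ee_pos: [0.4368, 0.01, 0.2256]
ee_rot: [0.003, 3.141, 0.0]
ft_force: [0.9, 0.9, -1.2]
finger_gap: 0.479
grip_force: 45.5
```

Call:
{"method": "arm_command", "body": {"steps": [0,0,0,0,-1,0,0,0,0,0,0,-1,0,0,0,0,0,0,-1,0,0,0,0,0,0,-1,0,0,0,0,0,0,-1,0,0,0,0,0,0,-1,0,0,0,0,0,0,-1,0,0,0,0,0,0,-1,0,0,0,0,0,0,-1,0,0,0,0,0,0,-1,0,0,0,0,0,0,-1,0,0,0,0,0,0,0,0,0]}}

```text
clock: 48.98
ee_pos: [0.4364, -0.2652, 0.2251]
ee_rot: [-0.006, -3.141, -0.0]
ft_force: [0.1, 0.9, -1.1]
finger_gap: 0.479
grip_force: 45.6
```

Lower to 0.107 and measure the shaft foot as before.

Call:
{"method": "arm_command", "body": {"steps": [0,0,0,0,0,0.9,0,0,0,0,0,0,0.9,0,0,0,0,0,0,0.9,0,0,0,0,0,0,0.9,0,0,0,0,0,0,0.8,0,0,0,0,0,0,0.3,0,0,0,0,0,0,0,0]}}

```text
clock: 49.85
ee_pos: [0.4366, -0.2637, 0.1077]
ee_rot: [-0.002, -3.141, -0.001]
ft_force: [0.3, 0.6, -0.2]
finger_gap: 0.48
grip_force: 45.6
```

```bash
python3 - <<'E'
from h import *
shaft(shot('wrist','w13'))
E
```

```text
[ 0.4369 -0.264   0.1082] [ 2.000e-03  3.141e+00 -0.000e+00] 0.4749991952242582 [-0.5 -1.  -0.7]
192 [196 238 239 241 240 241 240 232 188 130 102 104 114 129 164 212 236 236
 236 238 240 241 241 239 239 237 238 238]
194 [148 179 178 179 177 179 175 137  96  93 101 103 111 121 122 132 194 236
 237 237 236 237 241 241 240 238 237 237]
196 [136 137 136 137 137 133 101  92  97 100 101 106 114 124 127 127 139 201
 238 238 236 237 237 239 241 240 239 237]
198 [137 137 140 140 140 118  92  92  97  95 103 109 118 125 125 131 135 154
 229 239 237 237 237 235 239 240 240 240]
200 [139 132 137 138 137 105  93  92  94  98 105 113 117 123 128 134 133 137
 207 238 238 238 238 236 237 238 239 242]
202 [142 138 140 138 132  97  90  95  97  95  95 104 119 125 130 134 139 137
 193 240 239 239 237 238 236 236 238 239]
204 [142 140 139 138 127  94  93  95  95  95  92  95 104 122 134 133 141 137
 178 239 240 239 238 239 238 237 238 237]
206 [140 140 140 140 120  93  92  96  95  92  94  99  95 109 127 132 141 140
 171 236 239 241 239 238 239 237 237 236]
208 [138 139 142 141 116  91  92  93  92 103 100 102 104 108 114 120 137 138
 158 229 237 237 240 239 238 239 238 238]
```

Nearly the same view as last time, so I'll use the same correction and insertion.

Call:
{"method": "arm_command", "body": {"steps": [0,0,0,0,-0.12,0,0,0,0,0,0,0,0.35,0,0,0,0,0,0,0.35,0,0,0,0,0,0,0.35,0,0,0,0,0,0,0.3,0,0,0,0,0,0,0,0]}}

```text
clock: 50.65
ee_pos: [0.4362, -0.2669, 0.0729]
ee_rot: [-0.003, -3.14, -0.001]
ft_force: [-0.4, 0.1, -0.8]
finger_gap: 0.477
grip_force: 45.6
```

Call:
{"method": "arm_command", "body": {"steps": [0,0,0,0,0,0.3,0,0,0,0,0,0,0.3,0,0,0,0,0,0,0.25,0,0,0,0,0,0,0,0]}}

```text
clock: 51.15
ee_pos: [0.4363, -0.267, 0.0519]
ee_rot: [-0.003, -3.141, -0.001]
ft_force: [-0.9, -0.3, -0.2]
finger_gap: 0.473
grip_force: 45.6
```

Call:
{"method": "arm_command", "body": {"steps": [0,0,0,0,0,0.07,0,0,0,0,0,0,0.06,0,0,0,0,0,0,0,0]}}

```text
clock: 51.52
ee_pos: [0.4369, -0.2675, 0.0505]
ee_rot: [0.003, 3.141, -0.001]
ft_force: [-3.9, 0.5, 7.4]
finger_gap: 0.479
grip_force: 46.4
```

Seated. Release, lift and check numerically.

Call:
{"method": "arm_command", "body": {"steps": [0,0,0,0,0,0,0.75,0,0,0,0,0,0,0.75,0,0,0,0,0,0,0.75,0,0,0,0,0,-0.4,0.75,0,0,0,0,0,-0.9,0.75,0,0,0,0,0,-0.9,0.75,0,0,0,0,0,-0.9,0.75,0,0,0,0,0,-0.9,0.75,0,0,0,0,0,-0.9,0.75,0,0,0,0,0,-0.9,0.75,0,0,0,0,0,0,0.75]}}

```text
clock: 52.9
ee_pos: [0.4376, -0.2678, 0.1964]
ee_rot: [0.003, 3.138, -0.003]
ft_force: [-0.1, -0.6, 0.1]
finger_gap: 0.753
grip_force: 0.0
```

```bash
python3 - <<'E'
from h import *
a=dict(np.load('pics/w10.npz')); w=shot('wrist','w14'); o=ctrl.get_obs(); print(o['ee_pos'],o['finger_gap'],o['ft_force'])
for d in (a,w):
    P=cloud(d); m=(d['img'].min(-1)>225); m[:,:200]=0; m[:,300:]=0; m[215:]=0
    q=P[150:212,220:300].reshape(-1,3); q=q[(q[:,2]>.06)&(q[:,2]<.1)]; print(len(q),np.median(q,0).round(4),np.ptp(np.percentile(q,[2,98],axis=0),axis=0).round(3))
E
```

```text
[ 0.43711173 -0.2674503   0.19500141] 0.7504153344000727 [ 1.15209302  0.2198287  -0.41597291]
1763 [ 0.4348 -0.2673  0.0793] [0.038 0.037 0.026]
1759 [ 0.4351 -0.2678  0.0793] [0.038 0.037 0.027]
```

The third collar sits exactly as the second did, with its top at 79 mm. Turning the knob the last time.

Call:
{"method": "arm_command", "body": {"steps": [0,0,0,-0.92,0,0,0.75,0,0,0,-0.92,0,0,0.75,0,0,0,-0.92,0,0,0.75,0,0,0,0,0,0.9,0.75,0,0,0,0,0,1,0.75,0,0,0,0,0,0.9,0.75,0,0,0,0,0,0,0,0,0,0,0,0,0,0,0,0,0,0,0,0,0,0,0,0,0,0,0,0], "newtons": 50}}

```text
clock: 54.2
ee_pos: [0.5042, -0.2673, 0.1224]
ee_rot: [-0.004, -3.137, -0.002]
ft_force: [-2.0, -5.2, -20.2]
finger_gap: 0.504
grip_force: 54.4
```

Call:
{"method": "arm_command", "body": {"steps": [0,0,-1,0,0,0,0,0,0,-1,0,0,0,0,0,0,-1,0,0,0,0,0,0,-1,0,0,0,0,0,0,-1,0,0,0,0,0,0,-1,0,0,0,0,0,0,-1,0,0,0,0,0,0,-1,0,0,0,0,0,0,-1,0,0,0,0,0,0,-1,0,0,0,0,0,0,-1,0,0,0,0,0,0,-1,0,0,0,0]}}

```text
clock: 55.7
ee_pos: [0.5058, -0.2696, 0.1224]
ee_rot: [1.845, -2.538, 0.003]
ft_force: [6.1, -12.9, -26.1]
finger_gap: 0.5
grip_force: 54.3
```

Call:
{"method": "arm_command", "body": {"steps": [0,0,0,0,0,0,0.75,0,0,0,0,0,0,0.75,0,0,0,0,0,0,0.75,0,0,0,0,0,-1,0.75,0,0,0,0,0,-1,0.75,0,0,0,0,0,-1,0.75,0,0,1,0,0,-1,0.7,0,0,1,0,0,0,0.7,0,0,1,0,0,0,0.7,0,0,1,0,0,0,0.7,0,0,1,0,0,0,0.7,0,0,1,0,0,0,0.7]}}

```text
clock: 57.2
ee_pos: [0.5059, -0.2671, 0.2252]
ee_rot: [-0.963, 2.989, -0.001]
ft_force: [-0.3, -0.7, -0.8]
finger_gap: 0.701
grip_force: 0.0
```

Call:
{"method": "arm_command", "body": {"steps": [0,0,1,0,0,0,0,0,0,1,0,0,0,0,0,0,1,0,0,0,0,0,0,1,0,0,0,0,0,0,1,0,0,0,0,0,0,1,0,0,0,0,0,0,0,1,0,0,0,0,0,0,1,0,0,0,0,0,0,1,0,0,0,0,0,0,1,0,0,0,0,0,0,1,0,0,0]}}

```text
clock: 58.58
ee_pos: [0.3801, -0.2669, 0.2252]
ee_rot: [0.003, 3.14, -0.001]
ft_force: [1.2, -0.6, 1.0]
finger_gap: 0.001
grip_force: 0.0
```

```bash
python3 - <<'E'
from h import *
w=shot('wrist','w15'); t=shot('top','t15'); s=shot('scene','s15')
P=cloud(t).reshape(-1,3)
q=P[(P[:,0]>.25)&(P[:,0]<.37)&(P[:,1]>.13)&(P[:,1]<.28)&(P[:,2]>.012)&(P[:,2]<.15)]; print('timer',len(q),q.min(0).round(3),q.max(0).round(3))
im=t['img'].astype(int); q=P.reshape(384,512,3)
m=(q[...,2]>.04)&(q[...,2]<.07)&(q[...,0]>.37)&(q[...,0]<.46)&(q[...,1]>.15)&(q[...,1]<.3); print('handle pts',m.sum(),q[m].min(0).round(3),q[m].max(0).round(3))
E
```

```text
timer 508 [0.259 0.163 0.012] [0.337 0.236 0.031]
handle pts 280 [0.402 0.151 0.045] [0.458 0.299 0.069]
```

Call:
{"method": "arm_command", "body": {"steps": [0,0,0,0,1,0,0,0,0,0,0,1,0,0,0,0,0,0,1,0,0,0,0,0,0,1,0,0,0,0,0,0,1,0,0,0,0,0,0,1,0,0,0,0,0,0,1,0,0,0,0,0,0,1,0,0,0,0,0,0,1,0,0,0,0,0,0,1,0,0,0,0,0,0,1,0,0,0,0,0,0,1,0,0]}}

```text
clock: 60.22
ee_pos: [0.3821, 0.0344, 0.2247]
ee_rot: [0.002, 3.14, 0.001]
ft_force: [1.0, 0.2, 0.3]
finger_gap: 0.005
grip_force: 0.0
```

Call:
{"method": "arm_command", "body": {"steps": [0,0,0,0.05,1,0,0,0,0,0,0.05,1,0,0,0,0,0,0,1,0,0,0,0,0,0,1,0,0,0,0,0,0,1,0,0,0,0,0,0,1,0,0,0,0,0,0,1,0,0,0,0,0,0,0.6,0.5,0,0,0,0,0,0,1,0,0,0,0,0,0,1,0,0,0,0,0,0,1,0,0,0,0,0,0,1,0]}}

```text
clock: 61.72
ee_pos: [0.3789, 0.223, 0.1103]
ee_rot: [-0.003, -3.141, 0.0]
ft_force: [0.2, -0.4, -0.3]
finger_gap: -0.003
grip_force: 0.0
```

Call:
{"method": "arm_command", "body": {"steps": [0,0,0,0,0,1,0,0,0,0,0,0,1,0,0,0,0,0,0,0.9,0,0,0,0,0,0,0,0,0,0,0,-0.4,0,0,0,0,0,0,-0.5,0,0,0,0,0,0,-0.6,0,0,0,0,0,0,-0.6,0,0,0,0,0,0,-0.6,0,0,0,0,0,0,-0.6,0,0,0,0,0,0,-0.6,0,0,0]}}

```text
clock: 63.1
ee_pos: [0.4776, 0.2227, 0.0392]
ee_rot: [-0.003, -3.141, -0.0]
ft_force: [-1.4, 0.9, 1.2]
finger_gap: -0.002
grip_force: 1.0
```

Call:
{"method": "arm_command", "body": {"steps": [0,0,0,-0.5,0,0,0,0,0,0,-0.5,0,0,0,0,0,0,-0.5,0,0,0,0,0,0,-0.4,0,0,0,0,0,0,-0.2,0,0,0,0,0,0,0,0,0,0]}}

```text
clock: 63.85
ee_pos: [0.5296, 0.2224, 0.0393]
ee_rot: [0.003, 3.141, -0.001]
ft_force: [0.2, -0.1, -0.6]
finger_gap: -0.001
grip_force: 0.0
```

Call:
{"method": "arm_command", "body": {"steps": [0,0,0,-0.1,0,0,0,0,0,0,-0.1,0,0,0,0,0,0,0,0,0,0]}}

```text
clock: 64.22
ee_pos: [0.5341, 0.2225, 0.0393]
ee_rot: [0.003, 3.141, -0.0]
ft_force: [-0.8, 0.4, 0.5]
finger_gap: -0.003
grip_force: 0.3
```

Call:
{"method": "arm_command", "body": {"steps": [0,0,0,-0.1,0,0,0,0,0,0,-0.1,0,0,0,0,0,0,0,0,0,0]}}

```text
clock: 64.6
ee_pos: [0.5394, 0.2226, 0.0393]
ee_rot: [0.003, 3.141, 0.0]
ft_force: [-0.1, -0.1, 0.2]
finger_gap: 0.001
grip_force: 0.1
```

Call:
{"method": "arm_command", "body": {"steps": [0,0,0,-0.08,0,0,0,0,0,0,-0.08,0,0,0,0,0,0,0,0,0,0]}}

```text
clock: 64.97
ee_pos: [0.5414, 0.2226, 0.0392]
ee_rot: [-0.002, -3.138, -0.0]
ft_force: [-7.7, -0.1, 4.8]
finger_gap: -0.005
grip_force: 3.7
```

Call:
{"method": "arm_command", "body": {"steps": [0,0,0,-0.08,0,0,0,0,0,0,0,0,0,0]}}

```text
clock: 65.22
ee_pos: [0.5415, 0.2226, 0.039]
ee_rot: [-0.001, -3.135, -0.001]
ft_force: [-12.5, -0.3, 8.1]
finger_gap: -0.001
grip_force: 6.9
```

The drawer is hard against its stop. Backing off and lifting, then a final look.

Call:
{"method": "arm_command", "body": {"steps": [0,0,0,0.5,0,0,0,0,0,0,1,0,0,0,0,0,0,1,0,0,0,0,0,0,1,0,-0.5,0,0,0,0,1,0,-1,0,0,0,0,1,0,-1,0,0,0,0,1,0,-1,0,0,0,0,1,0,-1,0,0,0,0,0,0,-1,0,0,0,0,0,0,-1,0,0,0,0,0,0,-1,0,0,0,0,0,0,0,0]}}

```text
clock: 66.72
ee_pos: [0.3586, 0.2236, 0.2286]
ee_rot: [0.003, 3.137, 0.004]
ft_force: [0.3, 0.2, -0.6]
finger_gap: -0.0
grip_force: 0.0
```

```bash
python3 - <<'E'
from h import *
o=ctrl.get_obs(); print(o['ee_pos'],o['ft_force']); t=shot('top','t16'); w=dict(np.load('pics/w15.npz'))
a=cv2.resize(t['img'][90:290,120:400,::-1],None,fx=1.6,fy=1.6,interpolation=2)
cv2.imwrite('pics/c16.png',np.hstack([a,cv2.resize(w['img'][110:350,140:370,::-1],(320,320))]))
E
```

```text
[0.35860863 0.2235617  0.22862536] [ 0.31065145  0.15613924 -0.59007965]
```

View pics/c16.png

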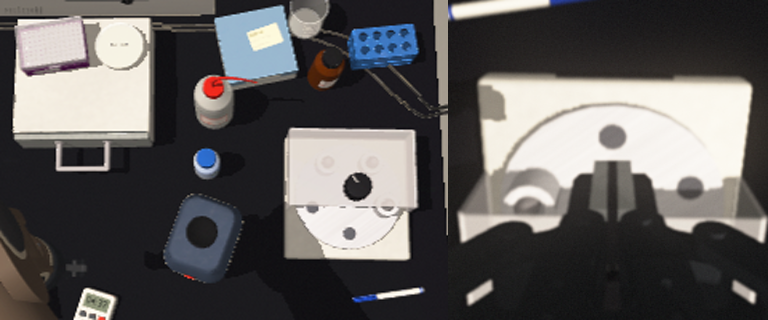

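The final view shows the drawer shut and nothing else moved. The blank station is at the front (349,233), and the three collars are under the guard at (326,163), (371,163) and (387,208).

```bash
python3 -c "
from h import *
print(ctrl.sign_off())"
```

```text
the job is handed in; nothing more can be done
None
```

All three collars are seated on their shafts under the guard, the carousel is in its last click position, the drawer is pushed shut, and the job is handed in.

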